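# Draw the spent filter cartridge and close its well

### The arm

A 6-joint arm with a two-finger parallel gripper is mounted at the origin on the work surface. World frame = base frame: x ahead of the robot, y to its left, z up, the work surface at z = 0. Lengths are in mm, angles in rad, forces in N, time in s.
With the tool pointing down it reaches from about 275 to 1000 mm from the base axis. Payload 8.4 kg.
Tool frame: the origin (TCP) lies between the finger pads; the fingertips stand 11 mm ahead of it and the grasp point (between the pads) lies 8 mm behind it; z points along the fingers, y is the direction in which the jaws open and shut (so a half turn about z gives the same grasp; the last joint's range is limited). The gripper opens to 85 mm and grips with 20 to 120 N. Pads are 22 mm wide; open, the fingers measure 114 mm over their backs; the gripper's body (76 mm by 85 mm) begins 54 mm behind the grasp point. The pads swing forward as they close: fully open they stand 13 mm farther back than shut.
Start: joints at [1.22, 0.353, 1.633, -0, 1.155, -0.002], TCP at [213.605, 587.368, 242.281] pointing down, gripper open.
Joint ranges: [-2.63, 2.63], [-0.92, 2.1], [0.06, 2.66], [-1.3, 4.44], [0, 2.69], [-3.02, 3.02]. Speed limits (rad/s): [2.22, 2.22, 2.79, 3.14, 3.14, 3.14].

### API

Orientations are given as [roll, pitch, yaw] about the fixed x, y, z axes, in that order (R = Rz(yaw) Ry(pitch) Rx(roll)).
In Python, from rig import r, eyes gives the robot as it stands. The module is installed in compiled form; this text tells all that it offers.
- The arm moves only by the tool servo_tool, never from a script. Its argument "rows" is a list of rows, each a list of 3 entries, a list of its own where there are three numbers: the shift along the world's x, y, z in cm, then the turn about the world's z in rad, then the finger opening in cm, from 0 to 8.54. A call has 1 to 5 rows; each row shifts and turns the commanded pose from where the row before left it; what a row does not reach is not made up. A row lasts 1/12 s, in which the tool goes at most 41.7 mm and 7.16 degrees, less where a joint would pass 70% of its speed; a pose out of reach is approached as far as the arm can. A call is refused whole if a number of a shift passes 4.17 or a number of a turn 0.125, either way. A call with a gripper value outside its range is refused whole. The fingers move at their own pace and stop on an object; "squeeze" is the grip in N (left out, the last holds). Time passes only in rows, so rows that do not move let the fingers close. It gives the time, the measured TCP pose, the force and the opening at its end, in the units of the state.
- r.sense(): the state, without advancing time (a new reading comes with each control period).
- eyes.grab_frame(name): name is "side" or "top" or "wrist"; returns a dict with "frame" (420x560x3 uint8, red, green, blue), "depth" (420x560 float32, mm along the optical axis (not along the pixel's ray), 0 where there is no reading), "vertical_fov" (degrees; the focal length in pixels is half the picture's height over the tangent of half this angle, whatever the lens; pixels are square), "cx", "cy" (the principal point, pixels), "camera_from_world" (4x4, takes a point from world to camera coordinates); the wrist camera has in their place "hand_eye" (4x4, takes a point from camera to tool coordinates, whose origin is the TCP and whose axes are the flange's). Camera axes: x right, y down, z forward; pixel columns grow to the right and rows downward; lengths in mm; the calibration is good to about 2 mm. A picture is of the moment at which its call begins: read the wrist's pose just before it.
- r.sign_off(): hands the job in, once; it reports no verdict.
The state is a dict: "clock": time; "qpos": joint angles; "qvel": joint speeds; "joint_efforts": joint torques, N m; "eef_pos": TCP position; "tcp_rot": TCP orientation; "contact_force": force on the tool from outside, world axes, zero at the start; "wrist_torque": the same for the moment, N m; "opening": opening from 0.0 (shut) to 1.0 (fully open).
Only numpy, scipy, OpenCV 4.12 (cv2) and the standard library are available. Lean on these libraries where they do the work, as an engineer would, in place of code of your own. Each camera call takes 0.05 s, during which the arm holds its last target.

### The job

Lift the spent, red-capped filter cartridge straight up out of its well in the twin manifold and, keeping it upright, stand it in the steel drip pan. Then slide the blue cover fully over the empty well, as far as it goes, to keep dirt out. Leave the white-capped cartridge in its well, don't disturb the other things on the bench, and let go of everything at the end.

Things in the scene. Friction and masses are not known exactly. Their poses are not given: they have to be found in the camera images.
- manifold: Twin filter manifold: aluminium block fixed to the bench, 136 mm along its x, 280 mm along its y, 125 mm high. Origin: centre of its underside; z up; yaw within 0.35 rad. Two wells, at y = +85 and -85 mm, x = 0: a finger slot 104 mm long (along x), 44 mm wide (along y) and 50 mm deep, and below it a round bore, 43 mm in diameter, with its floor 12 mm above the bench.
- well_left (a point): Centre of the mouth of the well at the block's +y end, in the plane of the block's top face (125 mm above the bench). Fingers fit only straight down in its slot, closing along the manifold's x on either side of the cartridge's cap.
- well_right (a point): Centre of the mouth of the well at the block's -y end, in the plane of the block's top face.
- cover (a joint): Slide of the flat blue cover along the manifold's y, in m: 0 in the middle between the wells, +0.085 (end stop) centred over the +y well, -0.085 (end stop) over the -y well. It starts within 0.02 of the middle, clear of both wells. Stays where it is left; about 3 N moves it slowly.
- cover_knob (a point): Centre of the top of the cover's black knob, 168 mm above the bench. The knob is round, 22 mm in diameter, 30 mm tall, on a thin 5 mm neck in the middle of the blue plate, whose top is 35 mm below this point (8 mm above the block's top). The plate is 118 mm along the manifold's x and 62 mm along its y. Its axes are the manifold's.
- spent_cartridge: Spent filter cartridge with a red cap and brown body, upright in one of the wells (either one). 109 mm tall, about 0.3 kg: lower 66 mm 40 mm in diameter, top 43 mm a plain round cap 36 mm in diameter, to be gripped. Origin: centre of its underside; z up its axis to the cap. In the well its underside is 12 mm above the bench, its top 4 mm below the block's top face.
- clean_cartridge: Good filter cartridge with a white cap and pale body, same size and origin, in the other well; it stays there.
- drip_pan: Open dark steel drip pan fixed on the bench, 170 mm along its x, 150 mm along its y, walls 32 mm high and 4 mm thick, floor 4 mm thick. Origin: centre of its underside; z up; any yaw within 0.5 rad. The pan stands to one side (left or right) of the manifold.
- spray_can: Bystander: yellow can, 62 mm in diameter, 170 mm tall, standing on the bench. Origin at its underside.
- fitting_a: Bystander: steel hose fitting, 36 mm in diameter, 95 mm tall, standing. Origin at its underside.
- fitting_b: Bystander: brass hose fitting, same size, standing. Origin at its underside.
- screwdriver: Bystander: screwdriver with an orange handle, 190 mm long, lying on the bench. Origin at its underside.
There are look-alikes about, which are no part of the job. Leave any green look-alike of the spent_cartridge alone. Several things have the shape of the drip_pan; the one meant has the colours described above.

How it is judged (in metres and radians):
On the way, in this order (a step that is already met when the one before it is completed fails the run):
1. the red-capped cartridge is drawn upright clear of its well (z of spent_cartridge in the frame of manifold above 0.125 m and angle between spent_cartridge's own z axis and vertical below 0.4 rad), for 0.1 s.
2. the red-capped cartridge stands in the drip pan, let go (x of spent_cartridge in the frame of drip_pan between -0.07 and 0.07 m and y of spent_cartridge in the frame of drip_pan between -0.06 and 0.06 m and z of spent_cartridge in the frame of drip_pan between 0 and 0.01 m and angle between spent_cartridge's own z axis and vertical below 0.1 rad and linear speed of spent_cartridge below 0.03 m/s and contact force between the fingers and spent_cartridge below 0.2 N), for 0.2 s.
3. the cover is fully over the empty well (((y of clean_cartridge in the frame of manifold below 0 m and value of joint cover above 0.079 m) or (y of clean_cartridge in the frame of manifold above 0 m and value of joint cover below -0.079 m))), for 0.2 s.
At the end, for the whole second after the job is handed in: The red-capped cartridge stands upright (within 0.1 rad) and still on the floor of the drip pan; the cover is within 6 mm of its end stop over the empty well, at rest; the white-capped cartridge is still down in its own well; everything is released (x of spent_cartridge in the frame of drip_pan between -0.07 and 0.07 m and y of spent_cartridge in the frame of drip_pan between -0.06 and 0.06 m and z of spent_cartridge in the frame of drip_pan between 0 and 0.01 m and angle between each of spent_cartridge, clean_cartridge's own z axis and vertical below 0.1 rad and linear speed of spent_cartridge below 0.03 m/s and ((y of clean_cartridge in the frame of manifold below 0 m and value of joint cover above 0.079 m) or (y of clean_cartridge in the frame of manifold above 0 m and value of joint cover below -0.079 m)) and velocity of joint cover between -0.01 and 0.01 m/s and z of clean_cartridge in the frame of manifold between 0.006 and 0.018 m); the robot touches nothing.
It fails at once if the red-capped cartridge is tipped over by more than 0.6 rad (angle between spent_cartridge's own z axis and vertical above 0.6 rad).
It fails at once if the white-capped cartridge is lifted or moved by more than 12 mm (distance of clean_cartridge from where it was at the start of the episode above 0.012 m).
It fails at once if a bystander (can, hose fittings, screwdriver) is moved by more than 30 mm (distance of any of spray_can, fitting_a, fitting_b, screwdriver from where it was at the start of the episode above 0.03 m).
It also fails if it takes over 58 s, if anything falls off the work surface, if the arm or the gripper's body presses on something with over 40 N, if the wrist force passes 120 N, or if a joint passes its speed limit or range.

## Working session

There is one attempt and no reset: what is moved stays moved. The work goes in short steps, Python scripts to look and compute and a tool call to move; the robot and the scene stay as the last step left them, time stands still between calls to the robot, and variables do not carry over. Pictures are saved under pics/ and viewed, and the job is handed in when it is done.

Besides the shell and the picture viewer there is one more tool, called after "Emit:" as name([rows], argument=value, ...), one row to a line, values as JSON. servo_tool: Moves the arm, as the interface text tells. Its arguments: {"type":"object","properties":{"rows":{"type":"array"},"squeeze":{"type":"number"}},"required":["rows"]}

```bash
mkdir -p pics; cat > h.py <<'E'
import numpy as np, cv2
from rig import r, eyes
def K(g):
    h=g["frame"].shape[0]; f=h/2/np.tan(np.radians(g["vertical_fov"])/2); return f,g["cx"],g["cy"]
def world(g):
    f,cx,cy=K(g); d=g["depth"]; v,u=np.mgrid[:d.shape[0],:d.shape[1]]
    P=np.stack([(u-cx)/f*d,(v-cy)/f*d,d],-1)
    T=np.linalg.inv(g["camera_from_world"]); W=P@T[:3,:3].T+T[:3,3]; W[d==0]=np.nan; return W
def save(n,im,s=1): cv2.imwrite(n,cv2.resize(im[...,::-1],None,fx=s,fy=s,interpolation=cv2.INTER_CUBIC))
E
python3 - <<'E'
from h import *
import pickle
for n in("top","side"):
    g=eyes.grab_frame(n); save(f"pics/{n}0.png",g["frame"],1.4); pickle.dump(g,open(n+"0.pkl","wb"))
    print({k:g[k] for k in g if k not in("frame","depth")})
print(r.sense())
E
```

```text
{'vertical_fov': 57.596055381691286, 'cx': 277.8818917885862, 'cy': 206.4610834607583, 'camera_from_world': array([[-1.81498797e-02, -9.99727496e-01, -1.46804614e-02,
         2.68035550e+01],
       [-9.97470952e-01,  1.91141654e-02, -6.84569073e-02,
         5.52546229e+02],
       [ 6.87188572e-02,  1.34008491e-02, -9.97546057e-01,
         1.19784873e+03],
       [ 0.00000000e+00,  0.00000000e+00,  0.00000000e+00,
         1.00000000e+00]])}
{'vertical_fov': 57.81074747733668, 'cx': 276.74818310620844, 'cy': 210.3153648277836, 'camera_from_world': array([[ 8.23010714e-01, -5.67979164e-01, -7.28251901e-03,
        -4.41457983e+02],
       [-3.77507454e-01, -5.37344598e-01, -7.54154431e-01,
         2.89845549e+02],
       [ 4.24430780e-01,  6.23426381e-01, -6.56656729e-01,
         8.73941391e+02],
       [ 0.00000000e+00,  0.00000000e+00,  0.00000000e+00,
         1.00000000e+00]])}
{'clock': 0.1, 'qpos': array([ 1.21957104e+00,  3.53563119e-01,  1.63410888e+00, -1.30019577e-06,
        1.15520425e+00, -2.41083602e-03]), 'qvel': array([-2.60449953e-04, -3.89499776e-04, -1.25645201e-03, -5.33893121e-04,
       -4.58402322e-05, -1.39237088e-03]), 'joint_efforts': array([ 4.14720307e-04, -6.06353617e+01, -3.42817140e+01,  1.56122483e-04,
        4.10362001e-03, -6.14721031e-06]), 'eef_pos': array([213.46923016, 586.94313378, 241.6255829 ]), 'tcp_rot': array([-3.14030906e+00, -1.90568626e-06,  2.79277872e+00]), 'contact_force': array([ 0.58349452, -0.01844641, -0.4884439 ]), 'wrist_torque': array([ 0.0121594 , -0.02611202, -0.00525152]), 'opening': 0.9993125482267058}
```

View pics/top0.png

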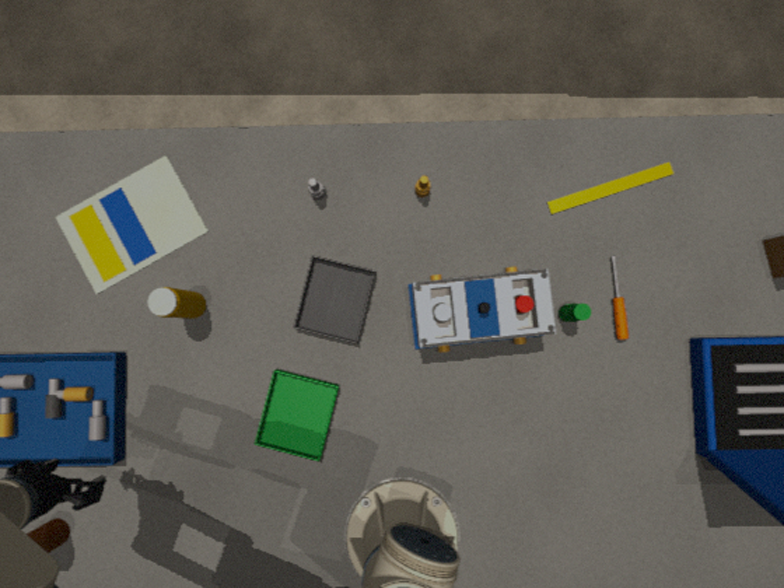

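View pics/side0.png

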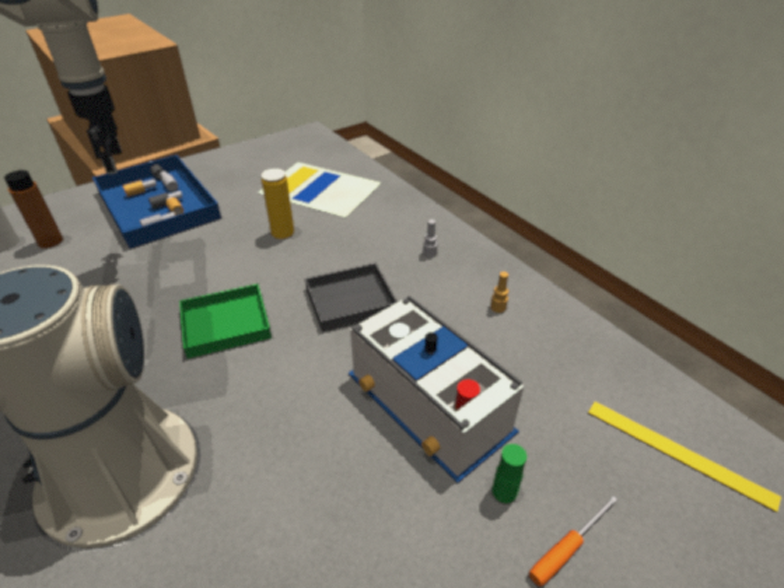

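Top view (scaled 1.4×): the red cap is at (524,303) in the manifold's −y (right) well and the white cap at (442,312). The black knob is at (484,309) and the dark steel pan at (336,300).

Possible mix-ups: the green cartridge at (575,312) and the green pan at (298,415), both ruled out by colour. The blue bin at (60,410) is not a pan. I'll measure next and take a close crop.

```bash
cat > m.py <<'E'
from h import *
import pickle
g=pickle.load(open("top0.pkl","rb")); W=world(g); im=g["frame"].astype(int); R,G,B=im[...,0],im[...,1],im[...,2]
v,u=np.mgrid[:420,:560]
def rep(n,m):
    p=W[m]; print(n,m.sum(),"med",np.nanmedian(p,0).round(1),"min",np.nanmin(p,0).round(0),"max",np.nanmax(p,0).round(0),"midrange",((np.nanmin(p,0)+np.nanmax(p,0))/2).round(1))
z=W[...,2]
box=(u>285)&(u<400)&(v>185)&(v<255)
rep("red",box&(R>120)&(G<70)&(z>115)&(z<128))
rep("white",(u>300)&(u<328)&(v>210)&(v<235)&(z>115)&(z<124))
rep("knob",box&(z>160))
# block top
m=box&(z>118)&(z<140)
rect=cv2.minAreaRect(W[m][:,:2].astype(np.float32)); print("block",rect)
mb=box&(B>R+40)&(z>125)&(z<145); rep("cover",mb); print(cv2.minAreaRect(W[mb][:,:2].astype(np.float32)))
pb=(u>205)&(u<275)&(v>178)&(v<252)
m=pb&(z>22)&(z<45); rep("panrim",m); print(cv2.minAreaRect(W[m][:,:2].astype(np.float32)))
save("pics/crop.png",g["frame"][170:270,195:425],3.4)
E
python3 m.py
```

```text
red 114 med [ 510.2 -263.6  120.7] min [ 495. -281.  115.] max [ 528. -246.  127.] midrange [ 511.4 -263.5  120.9]
white 223 med [496.1 -89.3 121.7] min [ 463. -127.  115.] max [531. -50. 124.] midrange [497.2 -88.9 119.6]
knob 50 med [ 504.  -173.2  167.2] min [ 493. -183.  163.] max [ 513. -163.  171.] midrange [ 502.8 -173.   166.9]
block ((503.9599914550781, -178.97207641601562), (136.1556396484375, 280.5888977050781), 4.9314985275268555)
cover 774 med [ 502.8 -173.3  132.7] min [ 445. -208.  127.] max [ 563. -141.  139.] midrange [ 504.2 -174.5  132.9]
((503.59368896484375, -174.17970275878906), (115.95976257324219, 60.26879119873047), 5.107930660247803)
panrim 294 med [538.6 148.8  31.3] min [432.  50.  22.] max [634. 234.  39.] midrange [533.1 142.1  30.7]
((533.1197509765625, 141.857666015625), (150.29110717773438, 169.78585815429688), 75.14613342285156)
```

```bash
ls pics
```

```text
crop.png
side0.png
top0.png
```

View pics/crop.png

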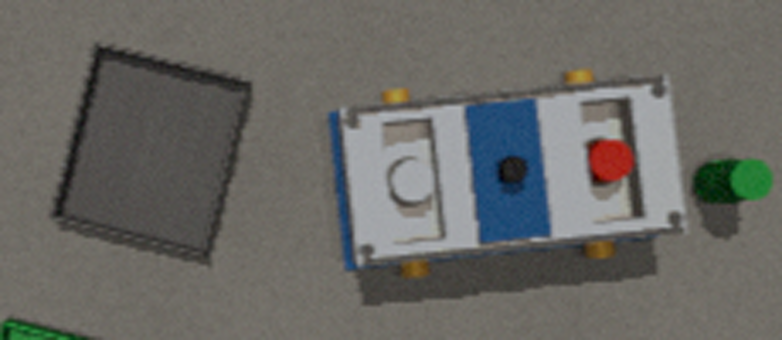

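The colour choice holds up in the crop: red cap at crop (610,160), with the green look-alike outside the block at (745,180). The red cap measures (511,−263.5,121). The block geometry predicts (511.3,−263.7), so they agree. Manifold yaw is +0.086. The pan is at (533,142) with yaw −0.26.

Next I'll move over the red cartridge.

Emit:
servo_tool([
  [[1.35,-3.86,0],-0.052,5.8],
  [[1.35,-3.86,0],-0.052,5.8],
  [[1.35,-3.86,0],-0.052,5.8],
  [[1.35,-3.86,0],-0.052,5.8],
  [[1.35,-3.86,0],-0.052,5.8],
], squeeze=60)

```text
clock: 0.52
eef_pos: [281.1, 392.4, 241.9]
tcp_rot: [-3.141, 0.0, 2.531]
contact_force: [1.1, 1.2, -0.7]
opening: 0.679
```

Emit:
servo_tool([
  [[1.35,-3.86,0],-0.052,5.8],
  [[1.35,-3.86,0],-0.052,5.8],
  [[1.35,-3.86,0],-0.052,5.8],
  [[1.35,-3.86,0],-0.052,5.8],
  [[1.35,-3.86,0],-0.052,5.8],
])

```text
clock: 0.93
eef_pos: [348.5, 199.5, 242.2]
tcp_rot: [3.141, 0.0, 2.271]
contact_force: [2.1, 1.0, 0.0]
opening: 0.678
```

Emit:
servo_tool([
  [[1.35,-3.86,0],-0.052,5.8],
  [[1.35,-3.86,0],-0.052,5.8],
  [[1.35,-3.86,0],-0.052,5.8],
  [[1.35,-3.86,0],-0.052,5.8],
  [[1.35,-3.86,0],-0.052,5.8],
])

```text
clock: 1.35
eef_pos: [416.1, 6.3, 242.4]
tcp_rot: [3.141, 0.0, 2.01]
contact_force: [0.7, 0.6, 0.2]
opening: 0.676
```

Emit:
servo_tool([
  [[1.35,-3.86,0],-0.052,5.8],
  [[1.35,-3.86,0],-0.052,5.8],
  [[1.35,-3.86,0],-0.052,5.8],
  [[1.35,-3.86,0],-0.052,5.8],
  [[0,0,0],0,5.8],
])

```text
clock: 1.77
eef_pos: [472.2, -151.9, 242.4]
tcp_rot: [3.14, 0.003, 1.798]
contact_force: [-1.0, 1.4, -0.2]
opening: 0.686
```

Emit:
servo_tool([
  [[1.3,-3.7,0],-0.048,5.8],
  [[1.3,-3.7,0],-0.048,5.8],
  [[1.3,-3.7,0],-0.048,5.8],
  [[0,0,0],0,5.8],
  [[0,0,0],0,5.8],
])

```text
clock: 2.18
eef_pos: [509.1, -258.6, 241.5]
tcp_rot: [-3.141, -0.0, 1.658]
contact_force: [-0.1, 0.5, -0.4]
opening: 0.675
```

```bash
cat > w.py <<'E'
from h import *
import sys
from scipy.spatial.transform import Rotation as Ro
s=r.sense(); print(s["eef_pos"].round(1),s["tcp_rot"].round(4),s["qpos"].round(2),s["opening"])
g=eyes.grab_frame("wrist"); 
f,cx,cy=K(g); d=g["depth"]; v,u=np.mgrid[:d.shape[0],:d.shape[1]]
P=np.stack([(u-cx)/f*d,(v-cy)/f*d,d],-1); H=g["hand_eye"]; 
T=P@H[:3,:3].T+H[:3,3]; W=T@Ro.from_euler("xyz",s["tcp_rot"]).as_matrix().T+s["eef_pos"]; W[d==0]=np.nan
save(f"pics/{sys.argv[1]}.png",g["frame"],1.4)
im=g["frame"].astype(int)
m=(im[...,0]>110)&(im[...,1]<70)&(im[...,2]<70); z=W[...,2]
if m.sum(): 
    zt=np.nanpercentile(z[m],90); mm=m&(np.abs(z-zt)<4); print("red top",zt,mm.sum(),cv2.minEnclosingCircle(W[mm][:,:2].astype(np.float32)),np.nanmedian(W[mm],0))
E
python3 w.py w1
```

```text
[ 509.1 -258.6  241.5] [-3.1408e+00 -5.0000e-04  1.6584e+00] [-0.47  0.27  1.75 -0.    1.12 -0.56] 0.6753951258942764
red top 121.1906836206658 1094 ((510.654296875, -262.8404541015625), 18.176542282104492) [ 512.95438264 -265.42523626  120.38613033]
```

View pics/w1.png

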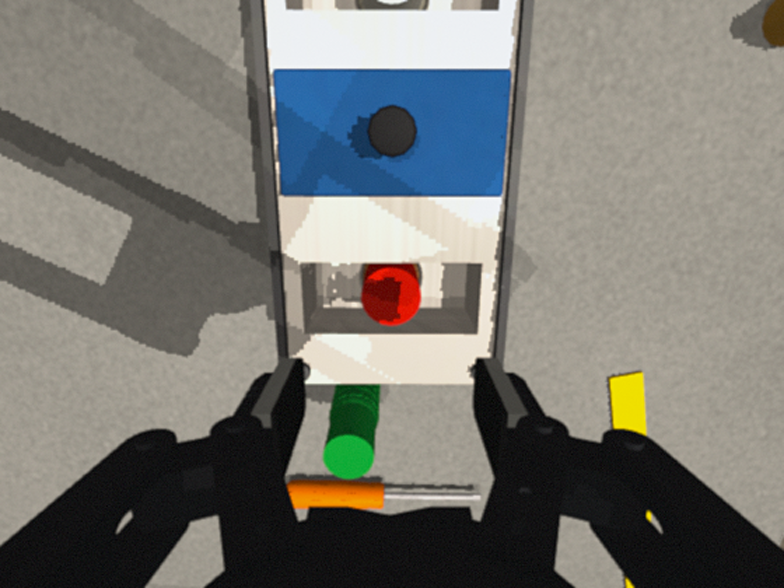

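The wrist view shows the red cap at (391,293) centred in its slot. A circle fit to its top gives radius 18.2, centre (510.7,−262.8) and height 121, all as expected. Next I'll correct the position and go down.

Emit:
servo_tool([
  [[0.2,-0.45,0],-0.002,5.8],
  [[0,0,-2.5],0,5.8],
  [[0,0,-3],0,5.8],
  [[0,0,-2.5],0,5.8],
  [[0,0,0],0,5.8],
])

```text
clock: 2.65
eef_pos: [508.2, -259.1, 158.0]
tcp_rot: [-3.135, -0.004, 1.66]
contact_force: [-1.3, 1.9, 1.3]
opening: 0.678
```

Emit:
servo_tool([
  [[0,0,0],0,5.8],
  [[0,0,0],0,5.8],
])

```text
clock: 2.82
eef_pos: [511.8, -261.3, 163.7]
tcp_rot: [3.14, 0.001, 1.66]
contact_force: [-0.0, -0.1, 0.4]
opening: 0.68
```

Emit:
servo_tool([
  [[-0.08,-0.17,0],-0.003,5.8],
  [[0,0,-1.5],0,5.8],
  [[0,0,-1.5],0,5.8],
  [[0,0,0],0,5.8],
  [[0,0,0],0,5.8],
])

```text
clock: 3.23
eef_pos: [510.5, -263.4, 133.1]
tcp_rot: [3.141, 0.0, 1.656]
contact_force: [0.4, -0.0, -0.1]
opening: 0.682
```

Emit:
servo_tool([
  [[0,0,-1.3],0,5.8],
  [[0,0,-1.3],0,5.8],
  [[0,0,-1],0,5.8],
  [[0,0,0],0,5.8],
  [[0,0,0],0,5.8],
])

```text
clock: 3.65
eef_pos: [510.4, -263.3, 96.7]
tcp_rot: [-3.142, -0.0, 1.656]
contact_force: [0.8, 0.6, 0.2]
opening: 0.679
```

Down without contact. Next I'll close and lift a little.

Emit:
servo_tool([
  [[0,0,0],0,3],
  [[0,0,0],0,2.5],
  [[0,0,0],0,2.5],
  [[0,0,0],0,2.5],
  [[0,0,0],0,2.5],
])

```text
clock: 4.07
eef_pos: [510.9, -263.6, 97.4]
tcp_rot: [3.14, 0.001, 1.656]
contact_force: [-1.4, 0.3, 6.1]
opening: 0.404
```

Emit:
servo_tool([
  [[0,0,0],0,2.5],
  [[0,0,1],0,2.5],
  [[0,0,1],0,2.5],
  [[0,0,1],0,2.5],
  [[0,0,0],0,2.5],
])

```text
clock: 4.48
eef_pos: [511.6, -263.9, 129.0]
tcp_rot: [3.139, 0.002, 1.656]
contact_force: [0.5, -0.7, -2.9]
opening: 0.407
```

Held: the opening is about 35 mm and the load about 3 N. Next, lift clear.

Emit:
servo_tool([
  [[0,0,1.5],0,2.5],
  [[0,0,2.5],0,2.5],
  [[0,0,2.5],0,2.5],
  [[0,0,2.5],0,2.5],
  [[0,0,2.5],0,2.5],
])

```text
clock: 4.9
eef_pos: [510.0, -263.1, 242.6]
tcp_rot: [-3.141, -0.0, 1.656]
contact_force: [0.4, -1.0, -2.9]
opening: 0.406
```

Emit:
servo_tool([
  [[0,0,2],0,2.5],
  [[0,0,1.5],0,2.5],
  [[0,0,0],0,2.5],
  [[0,0,0],0,2.5],
  [[0,0,0],0,2.5],
])

```text
clock: 5.32
eef_pos: [509.7, -262.9, 275.1]
tcp_rot: [-3.14, -0.001, 1.656]
contact_force: [0.1, 1.1, -2.5]
opening: 0.404
```

```bash
python3 w.py w2; python3 - <<'E'
from h import *
g=eyes.grab_frame("side"); save("pics/s2.png",g["frame"],1.4)
E
```

```text
[ 509.7 -262.9  275.1] [-3.1403e+00 -8.0000e-04  1.6558e+00] [-0.48  0.24  1.71 -0.    1.19 -0.56] 0.40369700087937155
red top 298.73268683720903 177 ((508.8471984863281, -262.43157958984375), 18.884992599487305) [ 510.72786515 -245.51363688  297.97728489]
```

View pics/s2.png

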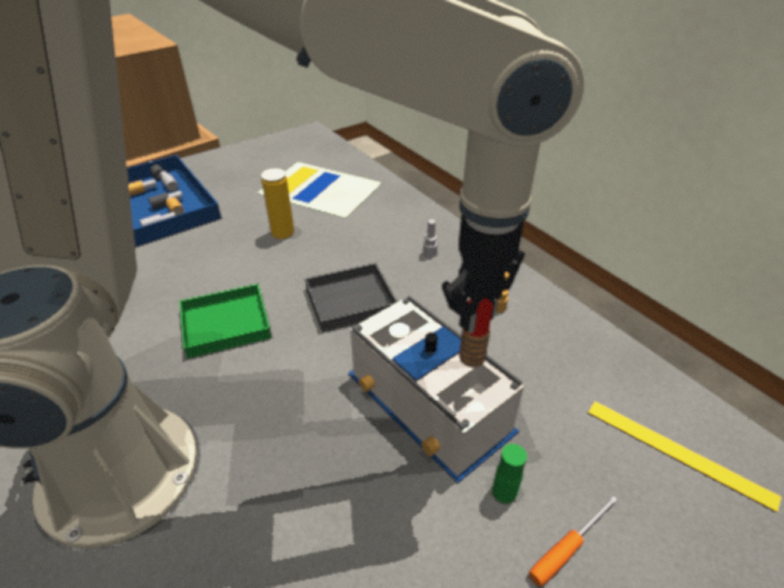

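The side view shows the cartridge at (477,335), upright in the jaws, with the well empty. Its underside is at about z = 190, which clears the knob at 168. Carry it to the pan.

Emit:
servo_tool([
  [[0.1,1.5,0],0,2.5],
  [[0.15,2.5,0],0,2.5],
  [[0.2,3.5,0],0,2.5],
  [[0.2,3.5,0],0,2.5],
  [[0.2,3.5,0],0,2.5],
])

```text
clock: 5.83
eef_pos: [518.1, -116.3, 275.3]
tcp_rot: [-3.14, -0.001, 1.655]
contact_force: [0.5, 0.7, -2.9]
opening: 0.41
```

Emit:
servo_tool([
  [[0.2,3.5,0],0,2.5],
  [[0.2,3.5,0],0,2.5],
  [[0.2,3.5,0],0,2.5],
  [[0.2,3.5,0],0,2.5],
  [[0.2,3.5,0],0,2.5],
])

```text
clock: 6.25
eef_pos: [527.9, 59.0, 275.5]
tcp_rot: [-3.14, -0.0, 1.656]
contact_force: [0.2, -0.5, -3.3]
opening: 0.407
```

Emit:
servo_tool([
  [[0.2,3.5,0],0,2.5],
  [[0.2,2.5,0],0,2.5],
  [[0.2,2,0],0,2.5],
  [[0,0,0],0,2.5],
  [[0,0,0],0,2.5],
])

```text
clock: 6.67
eef_pos: [534.0, 138.0, 275.4]
tcp_rot: [-3.14, 0.0, 1.658]
contact_force: [-0.1, -1.3, -3.5]
opening: 0.404
```

```bash
python3 - <<'E'
from h import *
print(r.sense()["eef_pos"].round(1),r.sense()["contact_force"].round(1))
for n in("side","top"):
    g=eyes.grab_frame(n); save(f"pics/{n}3.png",g["frame"],1.4)
E
```

```text
[534.  138.  275.4] [-0.1 -1.3 -3.5]
```

View pics/side3.png

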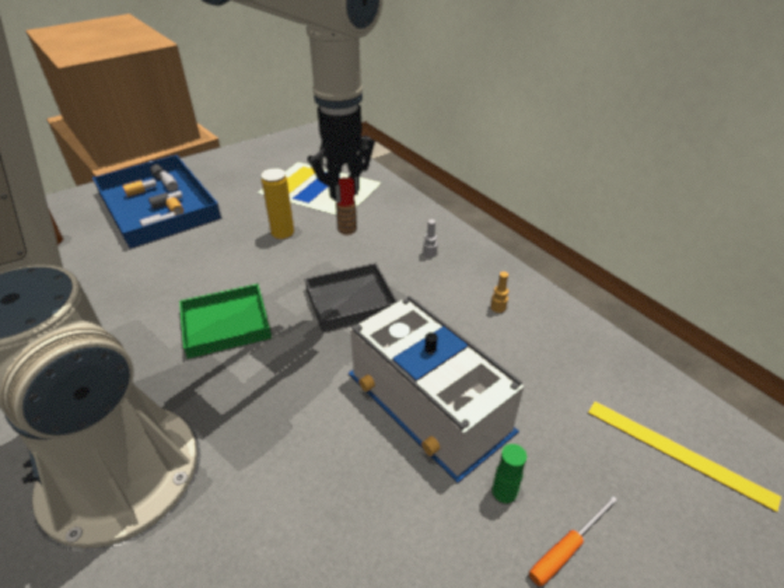

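The side view shows the cartridge held upright at (346,205), above the pan at (350,297). Next, lower it.

Emit:
servo_tool([
  [[0,0.4,-2],0,2.5],
  [[0,0,-3.5],0,2.5],
  [[0,0,-3.5],0,2.5],
  [[0,0,-3.5],0,2.5],
  [[0,0,-2.5],0,2.5],
])

```text
clock: 7.18
eef_pos: [533.4, 139.3, 123.6]
tcp_rot: [-3.139, 0.001, 1.654]
contact_force: [-0.2, -0.6, -3.0]
opening: 0.406
```

Emit:
servo_tool([
  [[0,0,-1.4],0,2.5],
  [[0,0,0],0,2.5],
  [[0,0,0],0,2.5],
  [[0,0,0],0,2.5],
])

```text
clock: 7.52
eef_pos: [535.7, 140.4, 113.4]
tcp_rot: [3.14, -0.0, 1.655]
contact_force: [-0.4, 0.8, -1.9]
opening: 0.405
```

Emit:
servo_tool([
  [[0,0,-0.8],0,2.5],
  [[0,0,-0.8],0,2.5],
  [[0,0,-0.4],0,2.5],
  [[0,0,0],0,2.5],
  [[0,0,0],0,2.5],
])

```text
clock: 7.93
eef_pos: [534.5, 140.7, 92.0]
tcp_rot: [-3.141, 0.0, 1.656]
contact_force: [-1.3, 0.4, -3.2]
opening: 0.407
```

Emit:
servo_tool([
  [[0,0,-0.2],0,2.5],
  [[0,0,0],0,2.5],
  [[0,0,0],0,2.5],
])

```text
clock: 8.18
eef_pos: [534.9, 140.8, 90.3]
tcp_rot: [3.141, -0.0, 1.656]
contact_force: [-0.3, 0.1, -2.9]
opening: 0.41
```

Emit:
servo_tool([
  [[0,0,-0.1],0,2.5],
  [[0,0,0],0,2.5],
  [[0,0,0],0,2.5],
])

```text
clock: 8.43
eef_pos: [535.0, 140.8, 89.5]
tcp_rot: [3.141, -0.0, 1.656]
contact_force: [-0.2, 0.9, -1.4]
opening: 0.404
```

Emit:
servo_tool([
  [[0,0,-0.1],0,2.5],
  [[0,0,0],0,2.5],
  [[0,0,0],0,2.5],
])

```text
clock: 8.68
eef_pos: [535.1, 140.9, 89.4]
tcp_rot: [3.141, -0.0, 1.656]
contact_force: [-4.0, 0.4, 11.6]
opening: 0.408
```

Touchdown: +11.6 N upward, at the height expected. Release with a slow opening.

Emit:
servo_tool([
  [[0,0,0],0,3.8],
  [[0,0,0],0,4.4],
  [[0,0,0],0,5.2],
  [[0,0,0],0,6],
  [[0,0,0],0,6],
])

```text
clock: 9.1
eef_pos: [534.8, 140.8, 88.2]
tcp_rot: [-3.141, 0.0, 1.656]
contact_force: [0.5, 0.3, -0.6]
opening: 0.703
```

Emit:
servo_tool([
  [[0,0,0.6],0,6],
  [[0,0,1.5],0,6],
  [[0,0,2.5],0,6],
  [[0,0,3],0,6],
  [[0,0,3],0,6],
])

```text
clock: 9.52
eef_pos: [534.3, 140.6, 195.4]
tcp_rot: [-3.14, 0.0, 1.656]
contact_force: [1.2, -0.3, 0.2]
opening: 0.7
```

Emit:
servo_tool([
  [[0,0,3],0,6],
  [[0,0,2.5],0,6],
  [[0,0,0],0,6],
  [[0,0,0],0,6],
])

```text
clock: 9.85
eef_pos: [535.6, 141.0, 251.1]
tcp_rot: [3.138, -0.001, 1.656]
contact_force: [0.1, -0.1, -0.4]
opening: 0.702
```

```bash
python3 w.py w4; python3 - <<'E'
from h import *
print(r.sense()["eef_pos"].round(1),r.sense()["contact_force"].round(1))
g=eyes.grab_frame("side"); save("pics/side4.png",g["frame"],1.4)
E
```

```text
[535.6 141.  251.1] [ 3.1381e+00 -6.0000e-04  1.6558e+00] [ 0.25  0.23  1.78 -0.    1.13  0.17] 0.7020038962951687
red top 113.258665238399 1238 ((534.8286743164062, 142.0911865234375), 17.808244705200195) [534.82084532 142.73680608 112.46063452]
[534.7 140.7 249.6] [-0.5 -0.3 -1.6]
```

View pics/side4.png

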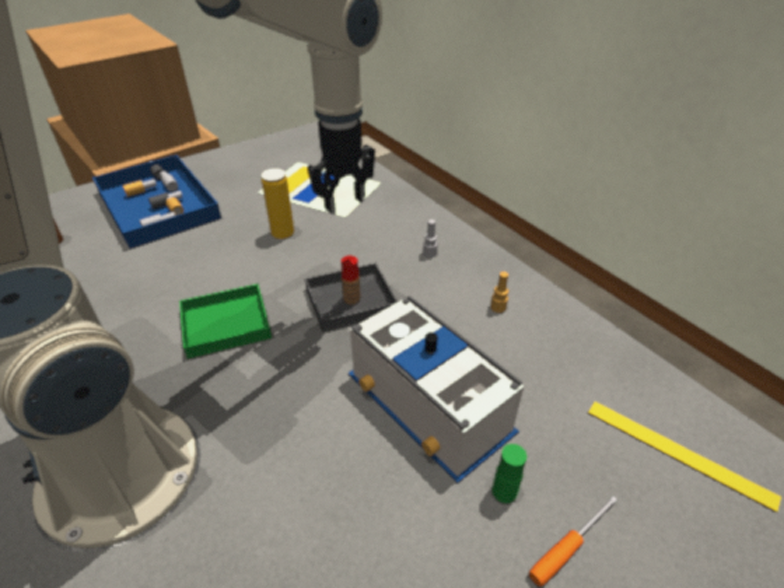

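View pics/w4.png

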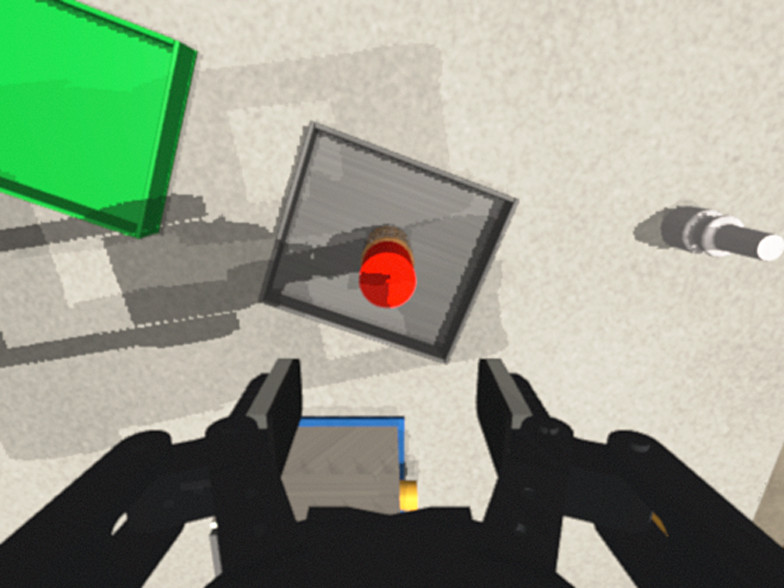

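The cartridge stands in the pan at (534.8,142.1), with its top at 113 mm (4+109), so it is upright on the floor and released. It is at (350,280) in the side view and (388,278) in the wrist view. Next, the cover knob.

Emit:
servo_tool([
  [[-0.35,-3.5,0],0,5],
  [[-0.35,-3.5,0],0,5],
  [[-0.35,-3.5,0],0,5],
  [[-0.35,-3.5,0],0,5],
  [[-0.35,-3.5,0],0,5],
])

```text
clock: 10.37
eef_pos: [515.9, -35.6, 247.7]
tcp_rot: [-3.139, -0.0, 1.656]
contact_force: [1.2, -0.7, -0.3]
opening: 0.584
```

Emit:
servo_tool([
  [[-0.35,-3.5,0],0,5],
  [[-0.35,-3,0],0,5],
  [[-0.3,-2,0],0,5],
  [[0,0,0],0,5],
  [[0,0,0],0,5],
])

```text
clock: 10.78
eef_pos: [506.4, -119.8, 247.9]
tcp_rot: [-3.139, -0.001, 1.653]
contact_force: [-1.1, -0.1, -0.1]
opening: 0.584
```

```bash
cat >> w.py <<'E'
if len(sys.argv)>2:
    m=(z>164)&(z<172)&(im.sum(-1)<200)&(np.hypot(W[...,0]-505,W[...,1]+180)<120); print("knob",m.sum(),cv2.minEnclosingCircle(W[m][:,:2].astype(np.float32)),np.nanmedian(W[m],0))
E
python3 w.py w5 k
```

```text
[ 506.4 -119.8  247.9] [-3.1392e+00 -1.0000e-03  1.6534e+00] [-0.24  0.19  1.85  0.    1.11 -0.32] 0.5839718019892655
knob 563 ((503.105712890625, -172.35252380371094), 10.932458877563477) [ 503.00464395 -171.00721404  167.22736514]
```

View pics/w5.png

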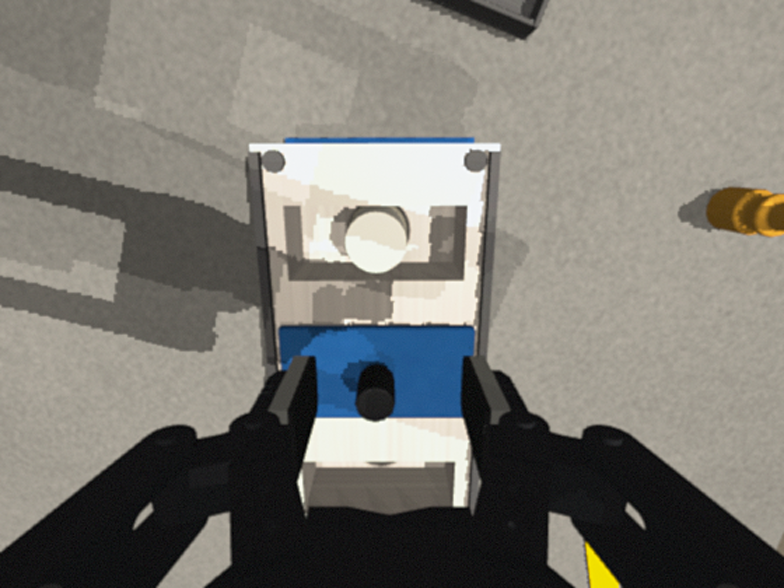

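The knob is at (375,402) in the wrist view, measured at (503.1,−172.4,167) with radius 10.9, as specified. The white cap at (377,240) is still seated.

Emit:
servo_tool([
  [[-0.15,-2.6,0],0,5],
  [[-0.15,-2.6,0],0,5],
  [[0,0,0],0,5],
  [[0,0,0],0,5],
  [[0,0,0],0,5],
])

```text
clock: 11.25
eef_pos: [504.3, -169.9, 248.8]
tcp_rot: [-3.141, -0.001, 1.656]
contact_force: [1.0, 1.0, 0.4]
opening: 0.584
```

Emit:
servo_tool([
  [[0,0,-1.5],0,5],
  [[0,0,-2],0,5],
  [[0,0,-1.5],0,5],
  [[0,0,0],0,5],
  [[0,0,0],0,5],
])

```text
clock: 11.67
eef_pos: [503.9, -169.9, 198.8]
tcp_rot: [-3.14, -0.001, 1.657]
contact_force: [0.6, 0.7, 0.7]
opening: 0.584
```

Emit:
servo_tool([
  [[-0.05,-0.28,0],0,5],
  [[0,0,-1.5],0,5],
  [[0,0,-1.5],0,5],
  [[0,0,-1.5],0,5],
  [[0,0,0],0,5],
], squeeze=40)

```text
clock: 12.08
eef_pos: [503.0, -173.6, 153.1]
tcp_rot: [-3.14, -0.001, 1.656]
contact_force: [0.2, 0.5, -0.7]
opening: 0.587
```

Emit:
servo_tool([
  [[0,0,0],0,5],
  [[0,0,0],0,5],
  [[0,0,0],0,3],
  [[0,0,0],0,1.5],
  [[0,0,0],0,1.5],
])

```text
clock: 12.5
eef_pos: [503.1, -174.3, 155.3]
tcp_rot: [-3.14, 0.0, 1.656]
contact_force: [-8.8, -0.2, 6.6]
opening: 0.239
```

Emit:
servo_tool([
  [[0,0,0],0,1.5],
  [[0,0,0],0,1.5],
  [[0,0,0],0,1.5],
])

```text
clock: 12.75
eef_pos: [503.1, -174.3, 155.3]
tcp_rot: [-3.14, 0.0, 1.656]
contact_force: [-6.1, 0.1, 9.8]
opening: 0.243
```

The knob is gripped (about 21 mm). Slide it along the manifold's −y, direction (0.086,−0.996).

Emit:
servo_tool([
  [[0.03,-0.4,0],0,1.5],
  [[0.07,-0.8,0],0,1.5],
  [[0.07,-0.8,0],0,1.5],
  [[0.07,-0.8,0],0,1.5],
  [[0.07,-0.8,0],0,1.5],
])

```text
clock: 13.17
eef_pos: [506.1, -210.0, 155.3]
tcp_rot: [-3.14, -0.001, 1.656]
contact_force: [-6.1, 3.1, 9.6]
opening: 0.243
```

Emit:
servo_tool([
  [[0.07,-0.8,0],0,1.5],
  [[0.07,-0.8,0],0,1.5],
  [[0.07,-0.8,0],0,1.5],
  [[0.07,-0.8,0],0,1.5],
  [[0.07,-0.8,0],0,1.5],
])

```text
clock: 13.58
eef_pos: [509.5, -250.1, 155.3]
tcp_rot: [-3.14, -0.001, 1.656]
contact_force: [-6.5, 3.1, 11.0]
opening: 0.24
```

Emit:
servo_tool([
  [[0.04,-0.5,0],0,1.5],
  [[0.03,-0.4,0],0,1.5],
  [[0,0,0],0,1.5],
  [[0,0,0],0,1.5],
])

```text
clock: 13.92
eef_pos: [510.3, -259.9, 155.3]
tcp_rot: [-3.14, 0.001, 1.656]
contact_force: [-6.6, -3.0, 7.0]
opening: 0.243
```

Emit:
servo_tool([
  [[0.02,-0.2,0],0,1.5],
  [[0.02,-0.2,0],0,1.5],
  [[0,0,0],0,1.5],
])

```text
clock: 14.17
eef_pos: [510.7, -263.3, 155.4]
tcp_rot: [-3.14, -0.0, 1.656]
contact_force: [-6.8, 0.3, 8.8]
opening: 0.24
```

Emit:
servo_tool([
  [[0.02,-0.2,0],0,1.5],
  [[0,0,0],0,1.5],
  [[0,0,0],0,1.5],
])

```text
clock: 14.42
eef_pos: [510.7, -264.3, 155.3]
tcp_rot: [-3.14, -0.002, 1.655]
contact_force: [-7.1, 5.0, 11.0]
opening: 0.242
```

Emit:
servo_tool([
  [[0.02,-0.2,0],0,1.5],
  [[0,0,0],0,1.5],
  [[0,0,0],0,1.5],
])

```text
clock: 14.67
eef_pos: [510.7, -264.4, 155.3]
tcp_rot: [-3.139, -0.005, 1.655]
contact_force: [-6.5, 14.5, 14.4]
opening: 0.236
```

Emit:
servo_tool([
  [[0,0,0],0,2.5],
  [[0,0,0],0,3.5],
  [[0,0,0],0,5],
  [[0,0,0],0,5],
  [[0,0,0],0,5],
])

```text
clock: 15.08
eef_pos: [512.0, -267.3, 154.3]
tcp_rot: [3.141, 0.0, 1.656]
contact_force: [0.2, -1.2, 0.3]
opening: 0.587
```

Emit:
servo_tool([
  [[0,0,1],0,5],
  [[0,0,2.5],0,5],
  [[0,0,3],0,5],
  [[0,0,3],0,5],
  [[0,0,1.5],0,5],
])

```text
clock: 15.5
eef_pos: [513.1, -267.8, 268.7]
tcp_rot: [3.138, 0.002, 1.656]
contact_force: [0.7, -1.3, 0.4]
opening: 0.587
```

Emit:
servo_tool([
  [[0,2.5,0],0,5],
  [[0,2.5,0],0,5],
  [[0,1.5,0],0,5],
  [[0,0,0],0,5],
  [[0,0,0],0,5],
])

```text
clock: 15.92
eef_pos: [512.1, -201.8, 265.0]
tcp_rot: [3.141, 0.001, 1.657]
contact_force: [-0.2, -0.9, -0.1]
opening: 0.584
```

```bash
python3 w.py w6 k; python3 - <<'E'
from h import *
g=eyes.grab_frame("side"); save("pics/side6.png",g["frame"],1.4)
s=r.sense(); print(s["contact_force"].round(1),s["clock"])
W=world(g); im=g["frame"].astype(int)
m=(im[...,0]>110)&(im[...,1]<70)&(im[...,2]<70); p=W[m]; print("red",np.nanmedian(p,0).round(0),np.nanmax(p,0).round(0))
E
```

```text
[ 512.1 -201.8  265. ] [3.1409e+00 6.0000e-04 1.6573e+00] [-0.38  0.21  1.77 -0.    1.16 -0.46] 0.583899339501682
red top 13.598104234066739 1 ((449.2879638671875, -492.7798156738281), 9.999999747378752e-05) [ 449.28797522 -492.7798224    13.59810423]
knob 489 ((510.5487365722656, -261.95526123046875), 10.634592056274414) [ 510.59789549 -261.0552596   167.30551162]
[-0.1  0.4  0.2] 16.0167
red [530. 133. 112.] [549. 154. 116.]
```

View pics/w6.png

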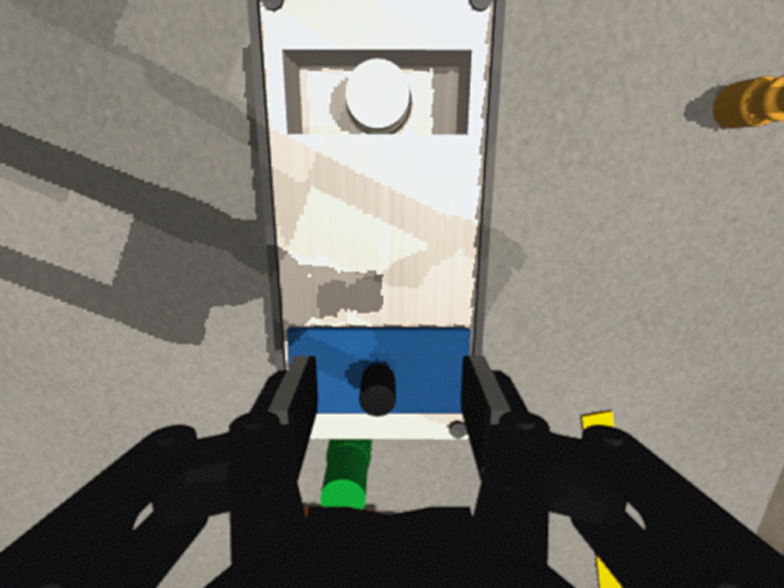

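View pics/side6.png

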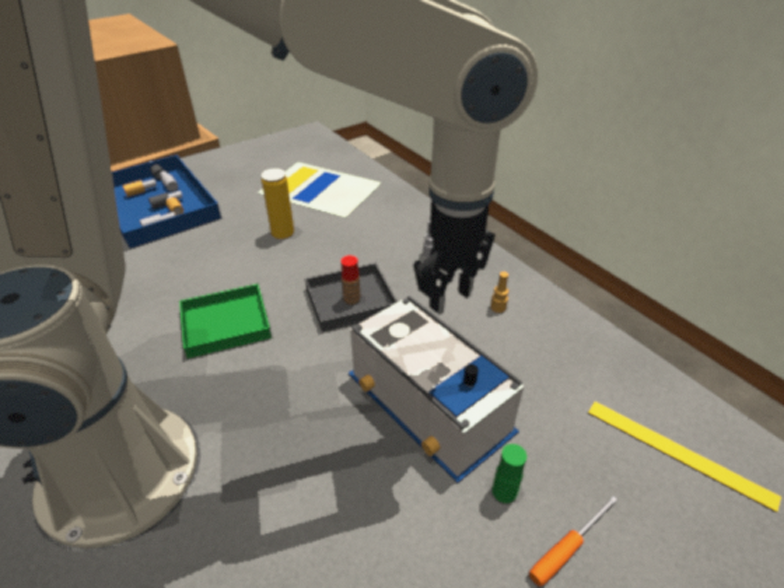

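The knob is at (510.5,−262.0), within about 1 mm of the well centre as the same camera measured it (−262.8). The push rose to 14.5 N with no further motion, so the cover is at its end stop. The white cap at (378,95) is still in its well, and the red cartridge stands in the pan at (350,280) in the side view. The gripper is clear.

```bash
python3 -c "
from rig import r
print(r.sign_off())"
```

```text
the job is handed in; nothing more can be done
None
```

The job is done and handed in at about 16 s of the 58 s allowed; the sign-off gave no verdict.

I lifted the red-capped cartridge straight up out of the −y well and stood it in the dark steel pan. I then gripped the knob, slid the blue cover over the empty well to its end stop, let go and backed away.

**Last checks:**
- **Cartridge:** it measured at (535,142), about 2 mm from the pan's centre. Its top was at 113 mm, which is right for standing on the pan floor, and the side view shows it upright.
- **Cover:** the knob is within about 1 mm of the well centre as seen by the wrist camera, or about 2 mm by the top camera. Both are inside the 6 mm allowed, and the push rose to about 14 N with no further motion at the stop.
- **White cartridge:** the final wrist view shows it still in its own well. I judged this by eye and did not measure its height again.
- **Bystanders:** those visible in the final side view look unmoved; I did not measure them again.
- **Release:** the measured tool force is near zero and the gripper is clear of everything.

No check failed. The two cameras differed by 1–2 mm, within their calibration.

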